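Snap the container lid home and shut its vent

TASK

The lid on the round white container has only been laid on: run your fingertips round its blue rim, pressing lightly, until every section of the rim is fully home, and only then push in the white vent plug in the lid, so that the trapped air could escape while the rim was going down. Do not lift, tip or shove the container, do not press hard, leave the other things on the table where they are, and finish with the hand clear.

Things in the scene. Friction and masses are not known exactly. Their poses are not given: they have to be found in the camera images.
- container: Round white 1.5 litre container with a blue snap lid: 136 mm across the lid, about 111 mm tall, full (about 1.9 kg), standing loose on a non-slip foot. Origin at the centre of its underside, z up; the vent plug lies on its +x side. The lid is laid on and stays on. The rim has 8 hinged sections of 45 degrees; section k is centred k x 45 degrees counterclockwise (from above) from the x axis.
- lid_top (a point): Point on the container's axis, 111 mm above its underside: the height of the top of the rim when home. Each rim section carries a rounded bead 8 mm wide, its ends sloping down, on a circle of 64 mm radius about this point: press there. Inside is a recessed panel 89 mm across, 6.5 mm below this point; its raised border (to 101 mm across) is 4.5 mm below it. The blue plastic is slick.
- vent_top (a point): Centre of the top of the vent plug, a round white button 18 mm across in the recessed panel, 16 mm from the container's axis along the container's x axis. Open, its top stands about 8.6 mm above the panel (2.1 mm above lid_top); shut, 3.1 mm above the panel (3.4 mm below lid_top). The point moves with the plug.
- vent (a joint): Vent plug: 0 m open (up), 0.0055 m fully pushed in (shut). It slides straight down with about 3.5 N of friction and stays where it is left.
- rim_0 (a joint): Rim section 0, centred 0 degrees counterclockwise from the container's x axis: 0 rad is raised (outer bead about 4 mm up; it may start partly down), 0.30 rad is fully home and level. About 3 N of downward push on the bead moves it; it stays where it is left and does not spring back.
- rim_1 (a joint): Rim section 1, centred 45 degrees counterclockwise from the container's x axis: 0 rad is raised (outer bead about 4 mm up; it may start partly down), 0.30 rad is fully home and level. About 3 N of downward push on the bead moves it; it stays where it is left and does not spring back.
- rim_2 (a joint): Rim section 2, centred 90 degrees counterclockwise from the container's x axis: 0 rad is raised (outer bead about 4 mm up; it may start partly down), 0.30 rad is fully home and level. About 3 N of downward push on the bead moves it; it stays where it is left and does not spring back.
- rim_3 (a joint): Rim section 3, centred 135 degrees counterclockwise from the container's x axis: 0 rad is raised (outer bead about 4 mm up; it may start partly down), 0.30 rad is fully home and level. About 3 N of downward push on the bead moves it; it stays where it is left and does not spring back.
- rim_4 (a joint): Rim section 4, centred 180 degrees counterclockwise from the container's x axis: 0 rad is raised (outer bead about 4 mm up; it may start partly down), 0.30 rad is fully home and level. About 3 N of downward push on the bead moves it; it stays where it is left and does not spring back.
- rim_5 (a joint): Rim section 5, centred 225 degrees counterclockwise from the container's x axis: 0 rad is raised (outer bead about 4 mm up; it may start partly down), 0.30 rad is fully home and level. About 3 N of downward push on the bead moves it; it stays where it is left and does not spring back.
- rim_6 (a joint): Rim section 6, centred 270 degrees counterclockwise from the container's x axis: 0 rad is raised (outer bead about 4 mm up; it may start partly down), 0.30 rad is fully home and level. About 3 N of downward push on the bead moves it; it stays where it is left and does not spring back.
- rim_7 (a joint): Rim section 7, centred 315 degrees counterclockwise from the container's x axis: 0 rad is raised (outer bead about 4 mm up; it may start partly down), 0.30 rad is fully home and level. About 3 N of downward push on the bead moves it; it stays where it is left and does not spring back.
- tape_roll: Bystander: roll of masking tape lying flat, 98 mm across, 25 mm high. Origin at the centre of its underside.
- marker_pen: Bystander: white marker pen with a black cap, lying, 135 mm long, 17 mm thick. Origin at the centre of its underside.
- jar_a: Bystander: spice jar with a yellow cap, 45 mm across, 100 mm tall. Origin at the centre of its underside.
- jar_b: Bystander: spice jar with a yellow cap, 45 mm across, 100 mm tall. Origin at the centre of its underside.
- salt: Bystander: glass salt shaker, 44 mm across, 90 mm tall. Origin at the centre of its underside.
- kraft: Bystander: round brown kraft tub, 116 mm across, 57 mm tall. Origin at the centre of its underside.
- timer: Bystander: white square wind-up kitchen timer with a red dial, 64 mm wide, 38 mm tall. Origin at the centre of its underside.
- probe: Bystander: yellow probe thermometer, lying, 183 mm long, 13 mm thick. Origin at the centre of its underside.

How it is judged (in metres and radians):
On the way, in this order (a step that is already met when the one before it is completed fails the run):
1. all eight rim sections are home while the vent plug is still open (value of joint each of rim_0, rim_1, rim_2, rim_3, rim_4, rim_5, rim_6, rim_7 above 0.2 rad and value of joint vent below 0.0025 m), for 0.2 s.
2. the vent plug is pushed in (value of joint vent above 0.004 m), for 0.2 s.
At the end, for the whole second after the job is handed in: All eight rim sections are home (joint above 0.20 of 0.30 rad, which leaves the bead at most 1.5 mm high), the vent plug is in (above 4.0 of 5.5 mm), and the container stands upright and at rest on the table within 40 mm of where it stood (value of joint each of rim_0, rim_1, rim_2, rim_3, rim_4, rim_5, rim_6, rim_7 above 0.2 rad and value of joint vent above 0.004 m and angle between container's own z axis and vertical below 0.05 rad and height (world z) of container below 0.004 m and linear speed of container below 0.02 m/s and distance of container from where it was at the start of the episode below 0.04 m); the robot touches nothing.
It fails at once if the vent plug is pushed in before the whole rim is home (value of joint vent above 0.0025 m and not (value of joint each of rim_0, rim_1, rim_2, rim_3, rim_4, rim_5, rim_6, rim_7 above 0.2 rad)).
It fails at once if the container is lifted off the table or tipped by more than 0.15 rad (height (world z) of container above 0.008 m or angle between container's own z axis and vertical above 0.15 rad).
It fails at once if the container is shoved by more than 40 mm (distance of container from where it was at the start of the episode above 0.04 m).
It fails at once if the hand presses the container with more than 50 N (contact force between the fingers and container above 50 N).
It fails at once if a bystander is moved by more than 20 mm (distance of any of tape_roll, marker_pen, jar_a, jar_b, salt, kraft, timer, probe from where it was at the start of the episode above 0.02 m).
It also fails if it takes over 67 s, if anything falls off the work surface, if the arm or the gripper's body presses on something with over 40 N, if the wrist force passes 120 N, or if a joint passes its speed limit or range.

ROBOT

A 6-joint arm with a two-finger parallel gripper is mounted at the origin on a cart in front of the work surface, level with it; the furniture and walls round the work are solid. World frame = base frame: x ahead of the robot, y to its left, z up, the work surface at z = 0. Lengths are in mm, angles in degrees, forces in N, time in s.
With the tool pointing down it reaches from about 350 to 850 mm from the base axis. Payload 8.1 kg.
Tool frame: the origin (TCP) lies between the finger pads; the fingertips stand 8 mm ahead of it and the grasp point (between the pads) lies 11 mm behind it (r.tip_extent is the distance from the TCP to the fingertips, in mm); z points along the fingers, y is the direction in which the jaws open and shut (so a half turn about z gives the same grasp; the last joint's range is limited). The gripper opens to 85 mm and grips with 20 to 120 N. Pads are 22 mm wide; open, the fingers measure 114 mm over their backs; the gripper's body (76 mm by 85 mm) begins 54 mm behind the grasp point. The pads swing forward as they close: fully open they stand 13 mm farther back than shut.
Start: joints at [59.737, 7.471, 85.268, -0, 87.261, -4.893], TCP at [257.063, 542.148, 239.292] pointing down, gripper open.
Joint ranges: [-169.43, 169.43], [-51.17, 129.36], [1.28, 143.12], [-76.62, 256.62], [0, 156.53], [-152.29, 152.29]. Speed limits (degrees/s): [136.94, 136.94, 159.86, 180, 180, 180].

INTERFACE

Orientations are given as [roll, pitch, yaw] about the fixed x, y, z axes, in that order (R = Rz(yaw) Ry(pitch) Rx(roll)).
In Python, from bench import sensors, viewer, hand_in, r gives the robot as it stands. The module is installed in compiled form; this text tells all that it offers.
- The arm moves only by the tool move_arm, never from a script. Its argument "rows" is a list that holds one entry, the list of rows, each a list of 6 numbers: the shift along the tool's x, y, z in m, then the turn, a rotation vector about the tool's x, y, z in degrees. In form: [[[tx, ty, tz, rx, ry, rz], ...]]. A call has 1 to 20 rows; each row is the pose to reach, as a shift and turn from the pose commanded when the call began, along the tool's axes at that moment; what a row does not reach only later rows make up. A row lasts 1/10 s, in which the tool goes at most 50 mm and 8.59 degrees, less where a joint would pass 70% of its speed; a pose out of reach is approached as far as the arm can. A call with a gripper value outside its range is refused whole. "grip" is the opening, from 0 (shut) to 1 (fully open), set as the call begins (left out, the last holds). The fingers move at their own pace and stop on an object; "newtons" is the grip in N (left out, the last holds). Time passes only in rows, so rows that repeat a pose let the fingers close. It gives the time, the measured TCP pose, the force and the opening at its end, in the units of the state.
- sensors.sense(): the state, without advancing time (a new reading comes with each control period).
- viewer.snapshot(name): name is "side" or "top" or "wrist"; returns a dict with "color" (420x560x3 uint8, red, green, blue), "camera_matrix" (3x3 intrinsics, pixels), "k1" (the pictures are not rectified: a ray, as slopes to the right and down, at radius r is drawn at 1 + k1 r^2 times it, then the intrinsics apply), "R" (3x3) and "t" (3): a world point X has camera coordinates R X + t. Camera axes: x right, y down, z forward; pixel columns grow to the right and rows downward; lengths in mm; the calibration is good to about 2 mm. A picture is of the moment at which its call begins. There is no depth.
- hand_in(): hands the job in, once; it reports no verdict.
The state is a dict: "time": time; "joint_pos": joint angles; "qd": joint speeds; "joint_efforts": joint torques, N m; "tool_pos": TCP position; "tcp_rot": TCP orientation; "ft_force": force on the tool from outside, world axes, zero at the start; "wrist_torque": the same for the moment, N m; "finger_gap": finger opening in mm.
Only numpy, scipy, OpenCV 4.12 (cv2) and the standard library are available. Lean on these libraries where they do the work, as an engineer would, in place of code of your own. Each camera call takes 0.05 s, during which the arm holds its last target.

## Working session

There is one attempt and no reset: what is moved stays moved. The work goes in short steps, Python scripts to look and compute and a tool call to move; the robot and the scene stay as the last step left them, time stands still between calls to the robot, and variables do not carry over. Pictures are saved under pics/ and viewed, and the job is handed in when it is done.

Besides the shell and the picture viewer there is one more tool, called after ">>>" in YAML: its name, and indented under it one key for each argument. move_arm: Moves the arm, as the interface text tells. Its arguments: {"type":"object","properties":{"rows":{"type":"array","items":{"type":"array","items":{"type":"array","items":{"type":"number"}}}},"grip":{"type":"number"},"newtons":{"type":"number"}},"required":["rows"]}

```bash
mkdir -p pics; cat > h.py <<'E'
import numpy as np, cv2
from bench import sensors, viewer, hand_in, r
def snap(n,tag):
    s=viewer.snapshot(n); cv2.imwrite(f'pics/{tag}.png',cv2.cvtColor(s['color'],cv2.COLOR_RGB2BGR)); return s
def proj(s,X):
    c=np.array(s['R'])@np.array(X,float)+np.array(s['t']); u=c[:2]/c[2]; u=u*(1+s['k1']*(u@u)); K=np.array(s['camera_matrix']); return K[:2,:2]@u+K[:2,2]
def ray(s,p):
    K=np.array(s['camera_matrix']); d=np.linalg.solve(K[:2,:2],np.array(p,float)-K[:2,2]); u=d.copy()
    for _ in range(30): u=d/(1+s['k1']*(u@u))
    R=np.array(s['R']); return -R.T@np.array(s['t']), R.T@np.array([u[0],u[1],1])
def plane(s,p,z):
    o,d=ray(s,p); return o+d*(z-o[2])/d[2]
E
python3 - <<'E'
from h import *
print(sensors.sense(), r.tip_extent)
for n in ['side','top','wrist']:
    s=snap(n,n+'0'); print(n,s['camera_matrix'],s['k1'],s['R'],s['t'])
E
```

```text
{'time': 0.0, 'joint_pos': array([ 5.97364453e+01,  7.51524165e+00,  8.53291630e+01, -3.35046905e-04,
        8.72610796e+01, -4.89312070e+00]), 'qd': array([-0.00977363, -0.1070467 , -0.05153555, -0.03055874,  0.01791828,
       -0.00056133]), 'joint_efforts': array([ 2.21401901e-04, -5.69422066e+01, -5.00542116e+01, -2.99050453e-04,
        1.52817601e-02, -1.21178263e-05]), 'tool_pos': array([256.79521945, 541.68229013, 238.24413552]), 'tcp_rot': array([-1.79894872e+02, -8.66410126e-03,  1.54629574e+02]), 'ft_force': array([-0.60000592,  0.37264057,  0.7333713 ]), 'wrist_torque': array([-0.0299066 ,  0.04209119, -0.00885645]), 'finger_gap': 85.27012331427362} 8.0
side [[411.86653874   0.         277.7852116 ]
 [  0.         411.86653874 210.97870209]
 [  0.           0.           1.        ]] -0.05482776263482639 [[ 0.99689403 -0.07837021  0.00777259]
 [-0.0406402  -0.5964587  -0.80161424]
 [ 0.0674587   0.79880857 -0.5977911 ]] [-475.73225408  248.00818764  900.78029796]
top [[384.8390479    0.         280.22212382]
 [  0.         384.8390479  205.86460488]
 [  0.           0.           1.        ]] 0.02550836730702846 [[-0.00595937 -0.99997588  0.00356668]
 [-0.99847399  0.00575452 -0.05492345]
 [ 0.0549016  -0.00388855 -0.9984842 ]] [236.58048712 510.38881948 910.00694674]
wrist [[301.79231106   0.         274.73042367]
 [  0.         301.79231106 207.23247582]
 [  0.           0.           1.        ]] -0.008061446829980395 [[ 0.42718556  0.90416217 -0.00180611]
 [ 0.86750969 -0.40930389  0.28266103]
 [ 0.25483216 -0.12231553 -0.95921816]] [-599.17022991  -37.86464996  378.51720277]
```

View pics/side0.png

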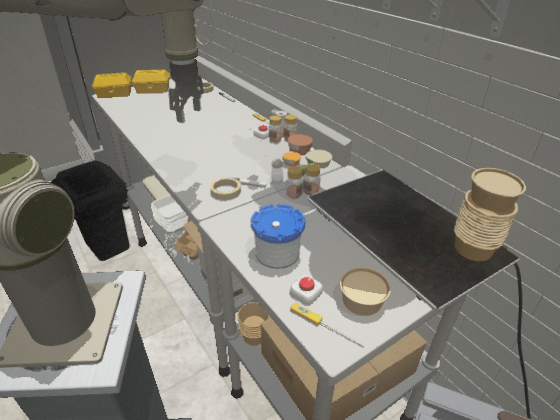

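View pics/top0.png

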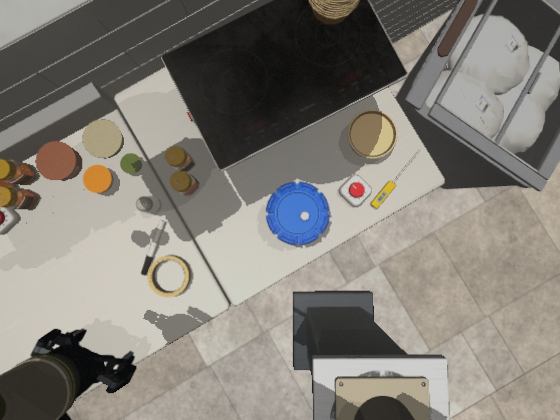

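View pics/wrist0.png

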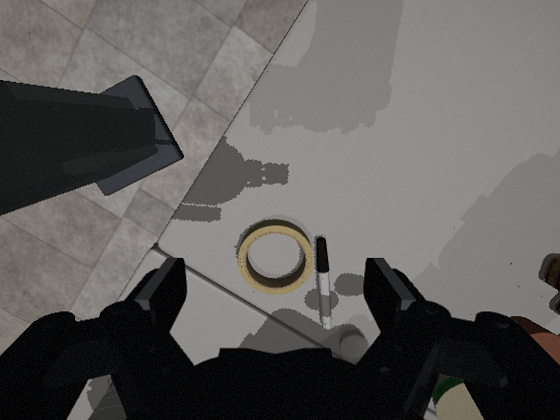

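```bash
python3 - <<'E'
from h import *
s=viewer.snapshot('top'); im=s['color']
hsv=cv2.cvtColor(im,cv2.COLOR_RGB2HSV)
m=cv2.inRange(hsv,(105,120,60),(130,255,255))
cs,_=cv2.findContours(m,cv2.RETR_EXTERNAL,cv2.CHAIN_APPROX_NONE)
c=max(cs,key=cv2.contourArea); (e,ax,an)=cv2.fitEllipse(cv2.convexHull(c)); print(e,ax,an,cv2.minEnclosingCircle(c))
for z in (108,111,113): print(z,plane(s,e,z))
w=cv2.inRange(hsv,(0,0,140),(180,90,255)); hull=np.zeros_like(m); cv2.fillConvexPoly(hull,cv2.convexHull(c),255); hull=cv2.erode(hull,np.ones((21,21)))
ys,xs=np.nonzero(w&hull); print(len(xs),xs.mean(),ys.mean(), plane(s,(xs.mean(),ys.mean()),113))
C=plane(s,e,111);V=plane(s,(xs.mean(),ys.mean()),113); d=V-C; print(d,np.hypot(*d[:2]),np.degrees(np.arctan2(d[1],d[0])))
cv2.imwrite('pics/topc.png',cv2.cvtColor(cv2.resize(im[165:260,240:360],None,fx=6,fy=6,interpolation=cv2.INTER_CUBIC),cv2.COLOR_RGB2BGR))
s=viewer.snapshot('side'); print(proj(s,C),proj(s,V)); im=s['color']
cv2.imwrite('pics/sidec.png',cv2.cvtColor(cv2.resize(im[195:275,235:325],None,fx=7,fy=7,interpolation=cv2.INTER_CUBIC),cv2.COLOR_RGB2BGR))
E
```

```text
(297.20233154296875, 212.9183807373047) (62.304527282714844, 62.8947639465332) 143.16311645507812 ((297.1873474121094, 212.90826416015625), 31.521583557128906)
108 [491.16069006 197.49557857 108.        ]
111 [491.0516017  197.63938139 111.        ]
113 [490.97887613 197.73524994 113.        ]
67 304.2238805970149 215.43283582089552 [485.51218047 182.7637053  113.        ]
[ -5.53942123 -14.87567609   2.        ] 15.873592118052773 -110.42438176719858
[277.45099246 219.48907826] [275.67993863 222.65213348]
```

View pics/topc.png

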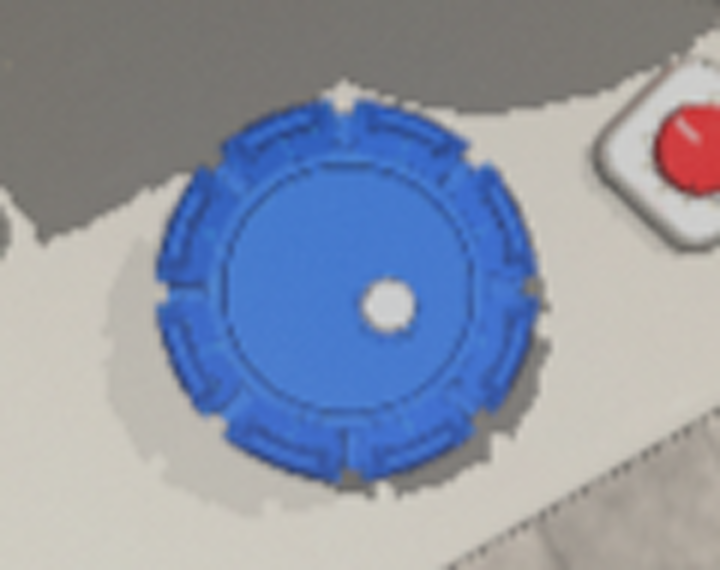

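View pics/sidec.png

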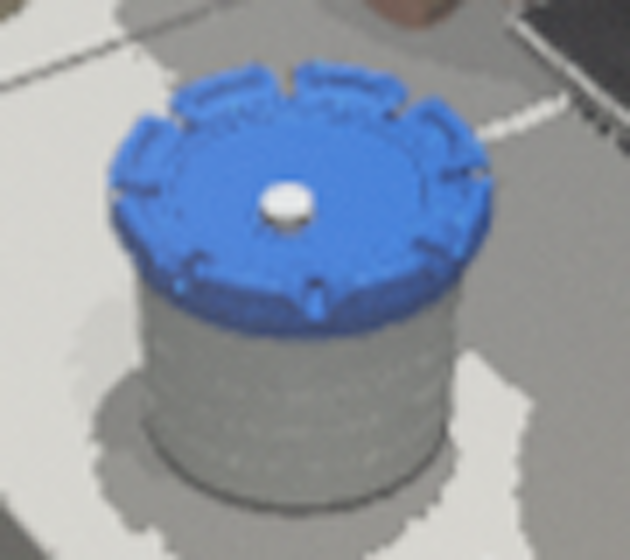

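>>> move_arm:
  rows:
    - [[-0.007,-0.004,0,0,0,-0.5],[-0.022,-0.013,0,0,0,-1.5],[-0.04,-0.023,0,0,0,-2.8],[-0.061,-0.036,0,0,0,-4.3],[-0.083,-0.049,0,0,0,-5.8],[-0.104,-0.061,0,0,0,-7.4],[-0.126,-0.074,0,0,0,-8.9],[-0.147,-0.087,0,0,0,-10.4],[-0.169,-0.099,0,0,0,-11.9],[-0.19,-0.112,0,0,0,-13.4],[-0.212,-0.124,0,0,0,-15],[-0.233,-0.137,0,0,0,-16.5],[-0.255,-0.15,0,0,0,-18],[-0.277,-0.162,0,0,0,-19.5],[-0.298,-0.175,0.01,0,0,-21.1],[-0.32,-0.188,0.02,0,0,-22.6],[-0.338,-0.198,0.03,0,0,-23.8],[-0.352,-0.207,0.04,0,0,-24.9],[-0.359,-0.211,0.045,0,0,-25.37],[-0.359,-0.211,0.045,0,0,-25.37]]
  grip: 0
  newtons: 40

```text
time: 2.25
tool_pos: [490.9, 196.6, 193.4]
tcp_rot: [-180.0, -0.1, 179.9]
ft_force: [-0.4, 0.3, -0.2]
finger_gap: 0.1
```

```bash
python3 - <<'E'
from h import *
s=snap('wrist','w1'); st=sensors.sense(); print(st['tool_pos'],st['ft_force'],st['joint_pos']);print(s['R'],s['t'])
im=s['color']
hsv=cv2.cvtColor(im,cv2.COLOR_RGB2HSV)
print(proj(s,[491,197.6,111]))
snap('side','s1')
E
```

```text
[490.82938197 197.38915887 194.13132458] [ 0.31934721  0.81221099 -0.45656305] [ 1.63459139e+01 -2.04087104e+00  9.98302152e+01  1.19544299e-02
  8.22521010e+01 -7.35864536e+01]
[[ 7.05438913e-05  9.99999257e-01 -1.21734970e-03]
 [ 9.59645897e-01  2.74635283e-04  2.81211088e-01]
 [ 2.81211213e-01 -1.18806237e-03 -9.59645165e-01]] [-196.34273358 -494.90875987  196.91001235]
[276.25984627 217.21071387]
```

View pics/w1.png

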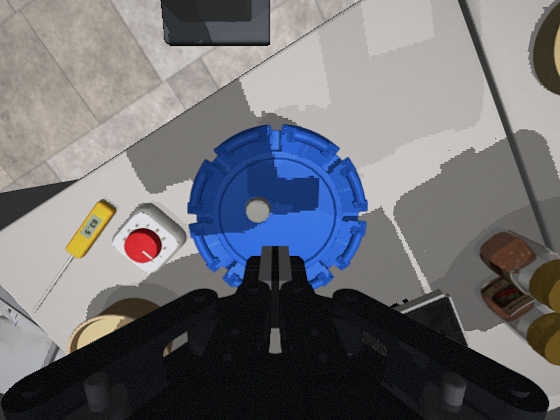

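View pics/s1.png

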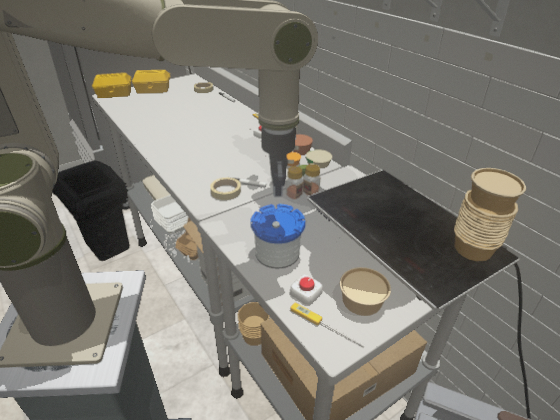

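>>> move_arm:
  rows:
    - [[-0.015,0.006,0.005,0,0,0],[-0.04,0.016,0.02,0,0,0],[-0.059,0.0245,0.04,0,0,0],[-0.059,0.0245,0.058,0,0,0],[-0.059,0.0245,0.066,0,0,0],[-0.059,0.0245,0.07,0,0,0],[-0.059,0.0245,0.072,0,0,0],[-0.059,0.0245,0.073,0,0,0],[-0.059,0.0245,0.074,0,0,0],[-0.059,0.0245,0.074,0,0,0]]

```text
time: 3.35
tool_pos: [550.9, 222.6, 121.7]
tcp_rot: [179.9, 0.1, -180.0]
ft_force: [0.4, 2.0, 4.7]
finger_gap: -0.1
```

```bash
python3 - <<'E'
from h import *
st=sensors.sense(); print(st['time'],st['tool_pos'],st['ft_force'])
s=snap('wrist','w2'); im=s['color']
cv2.imwrite('pics/w2c.png',cv2.cvtColor(cv2.resize(im[0:300,140:420],None,fx=2,fy=2,interpolation=cv2.INTER_CUBIC),cv2.COLOR_RGB2BGR))
E
```

```text
3.35 [550.92016843 222.63139911 121.71638545] [0.36640958 1.98899702 4.66263538]
```

View pics/w2c.png

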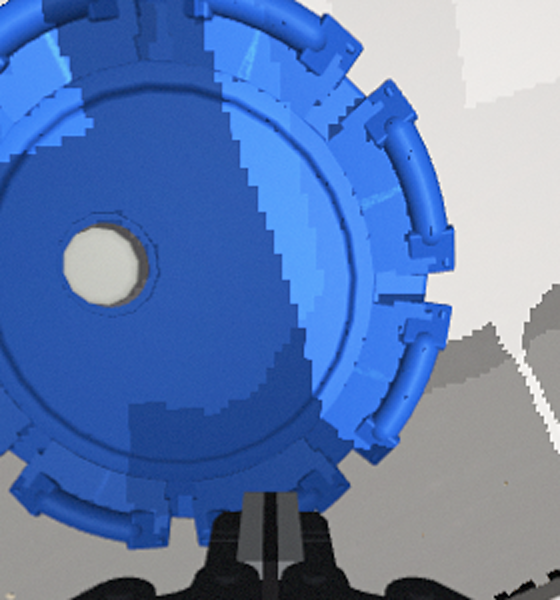

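>>> move_arm:
  rows:
    - [[0,0,0.001,0,0,0],[0,0,0.002,0,0,0],[0,0,0.003,0,0,0],[0,0,0.003,0,0,0]]

```text
time: 3.8
tool_pos: [551.0, 222.3, 118.9]
tcp_rot: [180.0, 0.1, 180.0]
ft_force: [-0.7, -0.1, 12.2]
finger_gap: 0.1
```

>>> move_arm:
  rows:
    - [[0,0,0.001,0,0,0],[0,0,0.001,0,0,0],[0,0,0.001,0,0,0]]

```text
time: 4.1
tool_pos: [551.0, 222.4, 118.7]
tcp_rot: [180.0, 0.1, 180.0]
ft_force: [-4.1, -0.4, 18.2]
finger_gap: -0.0
```

>>> move_arm:
  rows:
    - [[0,0,-0.007,0,0,0],[0.003,0.003,-0.013,0,0,0],[0.018,0.018,-0.013,0,0,0],[0.0325,0.0325,-0.013,0,0,0],[0.0345,0.0345,-0.01,0,0,0],[0.0345,0.0345,-0.006,0,0,0],[0.0345,0.0345,-0.004,0,0,0],[0.0345,0.0345,-0.002,0,0,0],[0.0345,0.0345,-0.001,0,0,0],[0.0345,0.0345,0,0,0,0],[0.0345,0.0345,0,0,0,0]]

```text
time: 5.2
tool_pos: [516.7, 256.8, 118.8]
tcp_rot: [179.9, 0.1, 180.0]
ft_force: [-7.6, -0.3, 17.9]
finger_gap: -0.2
```

>>> move_arm:
  rows:
    - [[0,0,-0.007,0,0,0],[0.004,0,-0.013,0,0,0],[0.025,0,-0.013,0,0,0],[0.045,0,-0.013,0,0,0],[0.049,0,-0.01,0,0,0],[0.049,0,-0.006,0,0,0],[0.049,0,-0.004,0,0,0],[0.049,0,-0.002,0,0,0],[0.049,0,-0.001,0,0,0],[0.049,0,0,0,0,0],[0.049,0,0,0,0,0]]

```text
time: 6.3
tool_pos: [468.0, 257.1, 118.8]
tcp_rot: [179.9, 0.1, 180.0]
ft_force: [-6.1, -1.6, 17.9]
finger_gap: 0.0
```

```bash
python3 - <<'E'
from h import *
s=snap('wrist','w3')
E
```

```text
(no output)
```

View pics/w3.png

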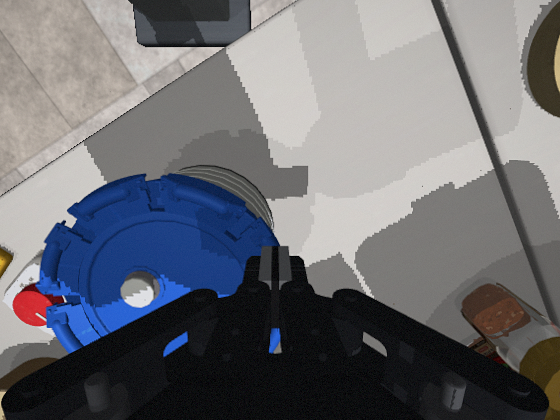

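>>> move_arm:
  rows:
    - [[0,0,-0.007,0,0,0],[0.003,-0.003,-0.013,0,0,0],[0.018,-0.018,-0.013,0,0,0],[0.0325,-0.0325,-0.013,0,0,0],[0.0345,-0.0345,-0.01,0,0,0],[0.0345,-0.0345,-0.006,0,0,0],[0.0345,-0.0345,-0.004,0,0,0],[0.0345,-0.0345,-0.002,0,0,0],[0.0345,-0.0345,-0.001,0,0,0],[0.0345,-0.0345,0,0,0,0],[0.0345,-0.0345,0,0,0,0]]

```text
time: 7.45
tool_pos: [433.4, 223.0, 118.8]
tcp_rot: [180.0, 0.1, -180.0]
ft_force: [-7.3, -2.8, 19.3]
finger_gap: 0.1
```

>>> move_arm:
  rows:
    - [[0,0,-0.007,0,0,0],[0,-0.004,-0.013,0,0,0],[0,-0.025,-0.013,0,0,0],[0,-0.045,-0.013,0,0,0],[0,-0.049,-0.01,0,0,0],[0,-0.049,-0.006,0,0,0],[0,-0.049,-0.004,0,0,0],[0,-0.049,-0.002,0,0,0],[0,-0.049,-0.001,0,0,0],[0,-0.049,0,0,0,0],[0,-0.049,0,0,0,0]]

```text
time: 8.55
tool_pos: [433.1, 174.0, 118.7]
tcp_rot: [180.0, 0.1, -179.9]
ft_force: [-7.3, -4.1, 20.4]
finger_gap: 0.1
```

>>> move_arm:
  rows:
    - [[0,0,-0.007,0,0,0],[-0.003,-0.003,-0.013,0,0,0],[-0.018,-0.018,-0.013,0,0,0],[-0.0325,-0.0325,-0.013,0,0,0],[-0.0345,-0.0345,-0.01,0,0,0],[-0.0345,-0.0345,-0.006,0,0,0],[-0.0345,-0.0345,-0.004,0,0,0],[-0.0345,-0.0345,-0.002,0,0,0],[-0.0345,-0.0345,-0.001,0,0,0],[-0.0345,-0.0345,0,0,0,0],[-0.0345,-0.0345,0,0,0,0]]

```text
time: 9.65
tool_pos: [467.1, 139.3, 118.8]
tcp_rot: [180.0, 0.1, -180.0]
ft_force: [-7.1, -4.0, 21.1]
finger_gap: -0.0
```

>>> move_arm:
  rows:
    - [[0,0,-0.007,0,0,0],[-0.004,0,-0.013,0,0,0],[-0.025,0,-0.013,0,0,0],[-0.045,0,-0.013,0,0,0],[-0.049,0,-0.01,0,0,0],[-0.049,0,-0.006,0,0,0],[-0.049,0,-0.004,0,0,0],[-0.049,0,-0.002,0,0,0],[-0.049,0,-0.001,0,0,0],[-0.049,0,0,0,0,0],[-0.049,0,0,0,0,0]]

```text
time: 10.75
tool_pos: [515.5, 138.6, 118.7]
tcp_rot: [-180.0, 0.1, -180.0]
ft_force: [-8.0, -5.1, 21.2]
finger_gap: 0.2
```

>>> move_arm:
  rows:
    - [[0,0,-0.007,0,0,0],[-0.003,0.003,-0.013,0,0,0],[-0.018,0.018,-0.013,0,0,0],[-0.0325,0.0325,-0.013,0,0,0],[-0.0345,0.0345,-0.01,0,0,0],[-0.0345,0.0345,-0.006,0,0,0],[-0.0345,0.0345,-0.004,0,0,0],[-0.0345,0.0345,-0.002,0,0,0],[-0.0345,0.0345,-0.001,0,0,0],[-0.0345,0.0345,0,0,0,0],[-0.0345,0.0345,0,0,0,0]]

```text
time: 11.85
tool_pos: [550.4, 172.9, 118.8]
tcp_rot: [180.0, 0.1, 180.0]
ft_force: [-6.1, -1.1, 17.6]
finger_gap: 0.1
```

>>> move_arm:
  rows:
    - [[0,0,-0.01,0,0,0],[0,0,-0.03,0,0,0],[0,0.012,-0.06,0,0,0],[0,0.0245,-0.085,0,0,0],[0,0.0245,-0.098,0,0,0],[0,0.0245,-0.098,0,0,0],[0,0.0245,-0.098,0,0,0]]

```text
time: 12.55
tool_pos: [549.5, 196.9, 213.0]
tcp_rot: [-180.0, -0.1, 180.0]
ft_force: [1.0, -0.5, -0.3]
finger_gap: 0.0
```

```bash
python3 - <<'E'
from h import *
s=viewer.snapshot('wrist'); im=s['color']; print(sensors.sense()['tool_pos'])
p=proj(s,[491,197.6,111]).astype(int); v=proj(s,[485.4,182.7,113]); print(p,v)
cv2.imwrite('pics/w4.png',cv2.cvtColor(cv2.resize(im[0:300,130:430],None,fx=2,fy=2,interpolation=cv2.INTER_CUBIC),cv2.COLOR_RGB2BGR))
s=viewer.snapshot('side'); im=s['color']
cv2.imwrite('pics/s4.png',cv2.cvtColor(cv2.resize(im[195:275,235:325],None,fx=7,fy=7,interpolation=cv2.INTER_CUBIC),cv2.COLOR_RGB2BGR))
E
```

```text
[549.12810223 196.80991404 212.3211503 ]
[275 136] [256.16698464 128.80031043]
```

View pics/w4.png

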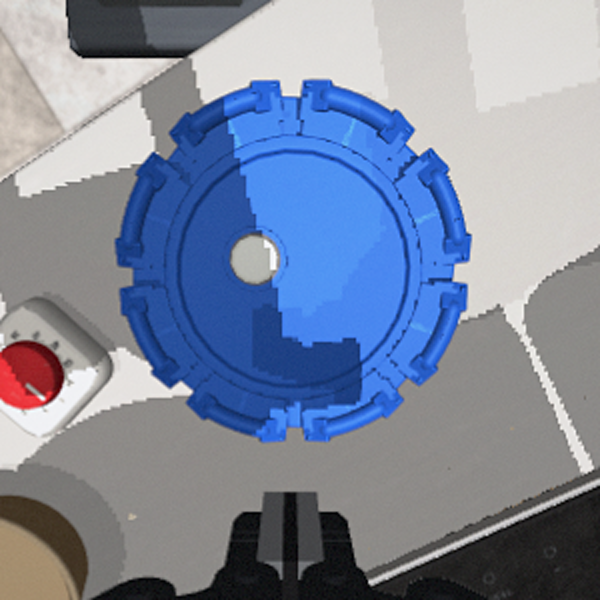

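View pics/s4.png

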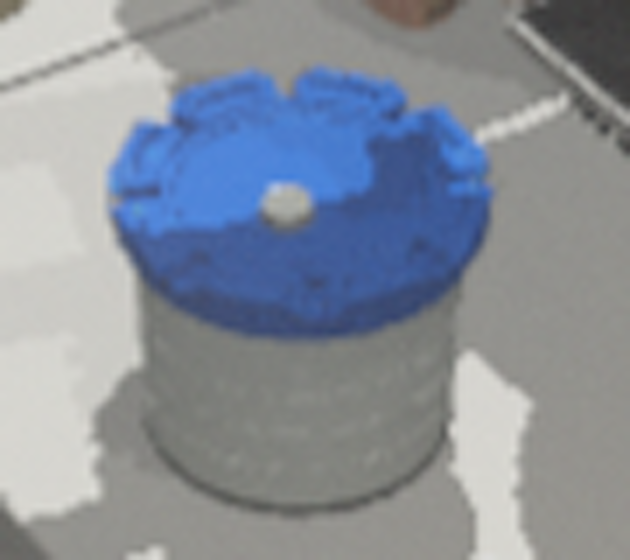

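>>> move_arm:
  rows:
    - [[0.015,-0.003,0,0,0,0],[0.035,-0.008,0.01,0,0,0],[0.055,-0.013,0.03,0,0,0],[0.0645,-0.0148,0.055,0,0,0],[0.0645,-0.0148,0.075,0,0,0],[0.0645,-0.0148,0.085,0,0,0],[0.0645,-0.0148,0.09,0,0,0],[0.0645,-0.0148,0.093,0,0,0],[0.0645,-0.0148,0.095,0,0,0],[0.0645,-0.0148,0.097,0,0,0],[0.0645,-0.0148,0.099,0,0,0],[0.0645,-0.0148,0.1,0,0,0],[0.0645,-0.0148,0.1,0,0,0],[0.0645,-0.0148,0.1,0,0,0]]

```text
time: 14.05
tool_pos: [486.2, 183.0, 115.6]
tcp_rot: [180.0, 0.1, -180.0]
ft_force: [-4.9, -1.7, 9.3]
finger_gap: 0.1
```

>>> move_arm:
  rows:
    - [[0,0,0.001,0,0,0],[0,0,0.001,0,0,0],[0,0,0.001,0,0,0]]

```text
time: 14.35
tool_pos: [486.2, 183.0, 115.5]
tcp_rot: [180.0, 0.1, -180.0]
ft_force: [-8.1, -3.6, 16.6]
finger_gap: 0.1
```

>>> move_arm:
  rows:
    - [[0,0,-0.005,0,0,0],[0,0,-0.02,0,0,0],[-0.02,0,-0.05,0,0,0],[-0.05,0.005,-0.085,0,0,0],[-0.065,0.015,-0.101,0,0,0],[-0.065,0.015,-0.101,0,0,0],[-0.065,0.015,-0.101,0,0,0],[-0.065,0.015,-0.101,0,0,0]]

```text
time: 15.15
tool_pos: [549.0, 197.4, 212.5]
tcp_rot: [-180.0, -0.2, -180.0]
ft_force: [-0.2, 0.5, -0.5]
finger_gap: 0.0
```

```bash
python3 - <<'E'
from h import *
s=viewer.snapshot('wrist'); im=s['color']; st=sensors.sense();print(st['tool_pos'],st['ft_force'])
cv2.imwrite('pics/w5.png',cv2.cvtColor(cv2.resize(im[0:300,130:430],None,fx=2,fy=2,interpolation=cv2.INTER_CUBIC),cv2.COLOR_RGB2BGR))
s=viewer.snapshot('side'); im=s['color']
cv2.imwrite('pics/s5.png',cv2.cvtColor(cv2.resize(im[195:275,235:325],None,fx=7,fy=7,interpolation=cv2.INTER_CUBIC),cv2.COLOR_RGB2BGR))
E
```

```text
[548.93162638 197.41502606 212.48301883] [-0.91710913 -0.09317102 -0.21746616]
```

View pics/w5.png

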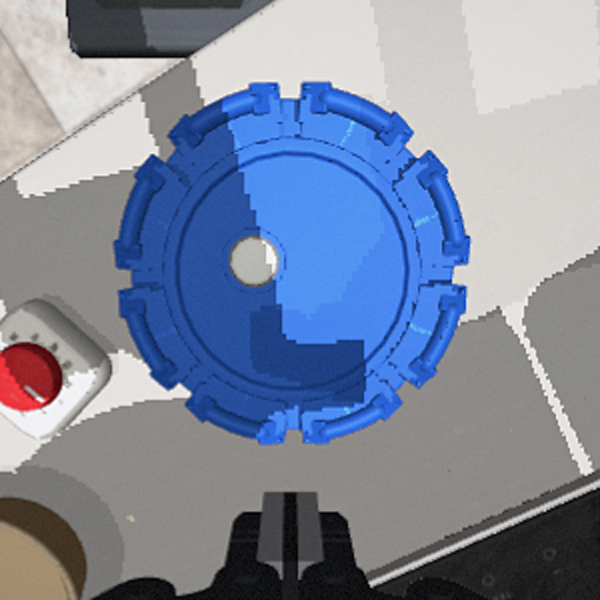

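View pics/s5.png

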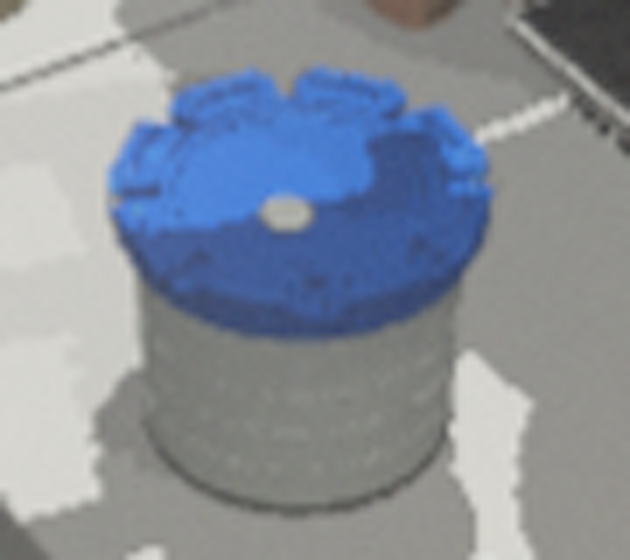

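The vent plug is down: in the side crop it moved from row 205 to 213 and its side face no longer shows. All eight rim sections look level, the container hasn't moved, and the hand is about 95 mm above the lid.

```bash
python3 -c "
from bench import hand_in; print(hand_in())"
```

```text
the job is handed in; nothing more can be done
None
```

I pressed all eight rim sections home first, then pushed in the vent plug, and handed the job in with the hand raised clear. It took about 15 s of the 67 s allowed.

- **Rim:** I lifted the closed fingertips from one section to the next, pressing each bead in turn, instead of sliding round. Every section stopped at a measured tool height of 118.7–118.8 mm, against 119 mm expected when home. The upward force read 18–21 N at the end of each press, well under the 50 N limit. Pictures taken after the rim was done showed all sections level and the plug still up.
- **Vent plug:** it stopped at a tool height of 115.5–115.6 mm, against 115.6 mm expected when shut, with a final force of 16.6 N. The last side picture shows it down by the right amount.
- **Container and bystanders:** the container shows no visible shift or tilt in the pictures. I did not measure the bystanders again at the end. The hand never went near them, and the timer looks unmoved.
- **Hand:** at the end it was about 95 mm above the lid with the force reading back near zero.

No check failed. The only oddity was sideways force readings of up to 8 N while pressing, which I put down to friction.

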